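Clamp the tea canister shut

TASK

Close up the white tea canister: swing its open lid over and press it down fully home, and only then swing the wire bail up and over the lid's wooden saddle until it snaps past centre and stays clamped. Leave the gaiwan, the glass pitcher and the cups standing where they are.

Things in the scene. Friction and masses are not known exactly. Their poses are not given: they have to be found in the camera images.
- canister: White ceramic tea canister, 116 mm across, rim 120 mm above the marble, on a 170 x 170 x 15 mm dark wood board screwed down (it cannot move). Origin: centre of the board's underside, on the marble. Its x axis points from the bail side (front, facing the robot give or take half a radian) to the lid-hinge side (back), y along the hinge and bail axes, z up.
- lid (a joint): Hinge of the round white lid, rad: 0 = shut and fully home, 1.57 = upright, 1.8 = leaning back on its stop. It is stiff: the lid stays where it is left and must be pushed all the way down (0.2 to 0.4 N m). Open, its top face and wooden saddle look backward, away from the bail.
- lid_hinge (a point): Point on the lid's hinge axis, in the middle, at the canister's back: 62 mm along the canister's x from its centre, 122 mm above the marble. Axes as the canister's.
- lid_front (a point): Point on the lid's top face at the edge farthest from the hinge; moves with the lid. The lid is a disc 120 mm across; its flat top face lies 15 mm above the hinge axis when shut (137 mm above the marble), its far edge 122 mm from that axis. A wooden sprung saddle, 30 mm wide, stands on the face 25 to 97 mm from the hinge axis, 34 mm high; beyond that the face is plain.
- bail (a joint): Angle of the wire bail, rad: 0 = upright, negative = laid forward (the start), positive = past centre, leaning toward the lid hinge; stop at 0.30 = clamped. It stays where it is left, but from -0.2 on it must press down the lid's sprung saddle and falls back if let go; past the ridge (0.1) the saddle drives it on to the stop and holds it. Takes 2 to 7 N at the tab. The lid blocks it unless down.
- bail_pivot (a point): Point on the bail's pivot axis, in the middle of the canister, 70 mm above the marble. Axes as the canister's.
- bail_tab (a point): Centre of the flat steel thumb tab in the middle of the bail's crossbar, 116 mm from the pivot axis. The bail is a U of 7 mm wire, 138 mm wide, crossbar 100 mm from the pivot axis; a 34 x 12 mm brass roller turns on it; the tab, 50 mm wide, 4 mm thick, lies in the bail's plane, 100 to 132 mm from the axis. The shut lid's saddle ridge stands 171 mm above the marble until pressed down 7 mm.
- gaiwan_mid (a point): White lidded tea bowl on its saucer, 110 mm wide, 94 mm high, loose; point at its centre half-way up. Leave it.
- pitcher_mid (a point): Ribbed glass pitcher, 80 mm across with a handle reaching 70 mm from its axis, 100 mm high, loose; point on its axis half-way up. Leave it.
- cup0_mid (a point): Celadon cup, 68 mm across, 48 mm high, loose; centre half-way up. Leave it.
- cup1_mid (a point): The other celadon cup, same size, loose; centre half-way up. Leave it.
Not all that is in view belongs to the job. Leave any blue look-alike of the canister alone.

How it is judged:
On the way, in this order (a step that is already met when the one before it is completed fails the run):
1. the lid is shut, fully home (value of joint lid below 0.06 rad), for 0.2 s.
2. the bail is past centre and clamped over the shut lid (value of joint lid below 0.06 rad and value of joint bail above 0.22 rad), for 0.2 s.
At the end, for the whole second after the job is handed in: The lid is down (within 0.06 rad of shut) and the bail has been swung over centre to its clamped stop (beyond 0.22 rad past upright), both at rest; the gaiwan, pitcher and cups stand within 25 mm of where they were, upright (all of step 2 and velocity of joint bail between -0.1 and 0.1 rad/s and velocity of joint lid between -0.1 and 0.1 rad/s and distance of each of gaiwan_mid, pitcher_mid, cup0_mid, cup1_mid from where it was at the start of the episode below 0.025 m); the robot touches nothing.
It fails at once if a bystander was pushed more than 25 mm or tipped (distance of any of gaiwan_mid, pitcher_mid, cup0_mid, cup1_mid from where it was at the start of the episode above 0.025 m or angle between any of gaiwan_mid, pitcher_mid, cup0_mid, cup1_mid's own z axis and vertical above 0.35 rad).
It also fails if it takes over 48 s, if anything falls off the work surface, if the arm or the gripper's body presses on something with over 40 N, if the wrist force passes 120 N, or if a joint passes its speed limit or range.

ROBOT

A 7-joint arm with a two-finger parallel gripper is mounted at the origin on the work surface. World frame = base frame: x ahead of the robot, y to its left, z up, the work surface at z = 0. Lengths are in m, angles in rad, forces in N, time in s.
With the tool pointing down it reaches from about 0.425 to 0.925 m from the base axis. Payload 6.8 kg.
Tool frame: the origin (TCP) lies at the very end of the fingers, on their centre line; the grasp point (between the pads) lies 19 mm behind it; z points along the fingers, y is the line along which they close (so a half turn about z gives the same grasp; the last joint's range is limited). The gripper opens to 85 mm and grips with 20 to 120 N. Pads are 22 mm wide; open, the fingers measure 114 mm over their backs; the gripper's body (76 mm by 85 mm) begins 54 mm behind the grasp point. The pads swing forward as they close: fully open they stand 13 mm farther back than shut.
Start: joints at [1.194, 0.477, 0.022, 1.555, -0.011, 1.109, -0.083], TCP at [0.179, -0.651, 0.231] pointing down, gripper open.
Joint ranges: [-2.96, 2.96], [-0.34, 2.1], [-1.41, 1.46], [0.24, 2.44], [-1.37, 4.51], [0.17, 1.92], [-2.96, 2.96]. Speed limits (rad/s): [2.39, 2.39, 3.14, 3.14, 3.14, 3.14, 3.14].

INTERFACE

Orientations are given as a unit quaternion [w, x, y, z].
In Python, from station import bot gives the robot as it stands.
- The arm moves only by the tool apply_moves, never from a script. Its argument "deltas" is a list of rows, each a list of 3 entries, a list of its own where there are three numbers: the closure, from 0 (fully open) to 1 (shut), then the shift along the tool's x, y, z in units of 0.2 m (1.0 is 0.2 m), then the turn about the tool's z in units of 2 pi rad (1.0 is 2 pi rad). A call has 1 to 12 rows; each row is the pose to reach, as a shift and turn from the pose commanded when the call began, along the tool's axes at that moment, turning the shorter way round; what a row does not reach only later rows make up. A row lasts 1/10 s, in which the tool goes at most 50 mm and 8.59 degrees, less where a joint would pass 70% of its speed; a pose out of reach is approached as far as the arm can. A call with a number of a shift or a turn outside -1 to 1 is refused whole. A call with a gripper value outside its range is refused whole. The fingers move at their own pace and stop on an object; "squeeze" is the grip in N (left out, the last holds). Time passes only in rows, so rows that repeat a pose let the fingers close. It gives the time, the measured TCP pose, the force, the opening and the grip force at its end, in the units of the state.
- bot.get_obs(): the state, without advancing time (a new reading comes with each control period).
- bot.read_camera(name): name is "side" or "top"; returns a dict with "color" (420x560x3 uint8, red, green, blue), "intrinsics" (3x3 intrinsics, pixels), "pose" (4x4, takes a point from camera to world coordinates). Camera axes: x right, y down, z forward; pixel columns grow to the right and rows downward; lengths in m; the calibration is good to about 2 mm. A picture is of the moment at which its call begins. There is no depth.
- bot.hand_in(): hands the job in; it is judged then, once.
Trained networks look in a picture, given as the dict that the camera call returned (one of the last four; its "shot" number tells which), for a name from the list of things; names that differ only in an ending like _2 or _b are one class to them, and where a whole thing is asked for, a point or a joint stands for the part that bears it (a point fixed in the world has none). Each returns a list of dicts, best first, with "confidence" (0 to 1); they miss things now and then, are a little off and sometimes report something else, mostly with a low value. They report only what shows in the picture. A call takes as long as a camera call. They do not tell look-alikes from the thing itself.
- bot.look_for(picture, target): "point" ([x, y, z] in m, in world coordinates, good to about 4 mm: the middle of the surface that is visible of it).
The state is a dict: "t": time; "q": joint angles; "joint_vel": joint speeds; "joint_torque": joint torques, N m; "eef_pos": TCP position; "tool_rot": TCP orientation; "contact_force": force on the tool from outside, world axes, zero at the start; "torque": the same for the moment, N m; "gripper_width": opening from 0.0 (shut) to 1.0 (fully open); "grasp_force": force on a finger pad.
Only numpy, scipy, OpenCV 4.12 (cv2) and the standard library are available. Lean on these libraries where they do the work, as an engineer would, in place of code of your own. Each camera call takes 0.05 s, during which the arm holds its last target. There are 200 camera calls.

## Working session

There is one attempt and no reset: what is moved stays moved. The work goes in short steps, Python scripts to look and compute and a tool call to move; the robot and the scene stay as the last step left them, time stands still between calls to the robot, and variables do not carry over. Pictures are saved under pics/ and viewed, at most 10 in all, crops included, and the job is handed in when it is done.

Besides the shell and the picture viewer there is one more tool, called after "Call:" by a JSON object that holds its "method" and its "body". apply_moves: Moves the arm, as the interface text tells. Its arguments: {"type":"object","properties":{"deltas":{"type":"array","items":{"type":"array"}},"squeeze":{"type":"number"}},"required":["deltas"]}

```bash
mkdir -p pics
cat > h.py <<'E'
import numpy as np, cv2
from station import bot
from scipy.spatial.transform import Rotation as R
def save(p,n): cv2.imwrite('pics/'+n+'.png',p['color'][:,:,::-1])
def proj(p,X):
    T=np.linalg.inv(p['pose']); c=T[:3,:3]@np.array(X)+T[:3,3]; u=p['intrinsics']@c; return u[:2]/u[2]
E
python3 - <<'E'
from h import *
o=bot.get_obs(); print({k:np.round(v,3) for k,v in o.items()})
for n in ['side','top']:
    p=bot.read_camera(n); save(p,n+'0'); print(n,np.round(p['pose'],3).tolist())
    for t in ['canister','lid','lid_hinge','lid_front','bail','bail_tab','bail_pivot','gaiwan_mid','pitcher_mid','cup0_mid','cup1_mid']:
        for r in bot.look_for(p,t)[:3]: print(t,np.round(r['point'],3),round(r['confidence'],2),np.round(proj(p,r['point'])))
E
```

```text
{'t': np.float64(0.0), 'q': array([ 1.194,  0.478,  0.022,  1.556, -0.012,  1.109, -0.083]), 'joint_vel': array([-0.   ,  0.   , -0.002, -0.001,  0.001,  0.001, -0.002]), 'joint_torque': array([-1.0000e-03, -5.9644e+01,  1.6070e+00, -2.8120e+01,  1.2000e-02,
        9.0000e-03, -0.0000e+00]), 'eef_pos': array([ 0.179, -0.65 ,  0.23 ]), 'tool_rot': array([-0.001,  0.991,  0.134, -0.   ]), 'contact_force': array([ 0.144, -0.131, -0.55 ]), 'torque': array([-0.032, -0.055, -0.054]), 'grasp_force': np.float64(0.0), 'gripper_width': np.float64(0.997)}
side [[0.958, -0.197, 0.208, 0.335], [-0.286, -0.612, 0.737, -0.814], [-0.018, -0.766, -0.643, 0.793], [0.0, 0.0, 0.0, 1.0]]
canister [0.367 0.164 0.068] 0.81 [205. 194.]
canister [ 0.301 -0.415  0.08 ] 0.69 [212. 368.]
canister [ 0.603 -0.123  0.076] 0.62 [307. 237.]
lid [ 0.3   -0.404  0.143] 0.95 [206. 346.]
lid [0.371 0.19  0.134] 0.89 [202. 172.]
lid [ 0.65  -0.123  0.207] 0.61 [326. 196.]
lid_hinge [ 0.602 -0.117  0.077] 0.97 [306. 235.]
lid_hinge [ 0.304 -0.419  0.078] 0.94 [214. 369.]
lid_hinge [0.362 0.163 0.072] 0.79 [203. 194.]
lid
[... 1484 characters left out ...]
.202 0.138] 0.8 [191. 277.]
bail [ 0.522 -0.059  0.141] 0.82 [286. 224.]
bail [ 0.304 -0.378  0.171] 0.67 [405. 306.]
bail [ 0.762 -0.011  0.02 ] 0.59 [272. 157.]
bail_tab [ 0.529 -0.064  0.134] 0.79 [288. 222.]
bail_tab [ 0.297 -0.379  0.173] 0.73 [406. 308.]
bail_tab [0.363 0.2   0.17 ] 0.64 [189. 279.]
bail_pivot [0.361 0.192 0.123] 0.93 [196. 280.]
bail_pivot [ 0.609 -0.09   0.078] 0.74 [296. 199.]
bail_pivot [ 0.298 -0.367  0.109] 0.56 [394. 306.]
gaiwan_mid [0.624 0.109 0.07 ] 0.8 [232. 194.]
pitcher_mid [ 0.491 -0.267  0.04 ] 0.83 [353. 240.]
cup0_mid [ 0.697 -0.238  0.011] 0.8 [341. 179.]
cup0_mid [ 0.488 -0.269  0.04 ] 0.57 [353. 241.]
cup1_mid [ 0.76  -0.009  0.02 ] 0.9 [271. 158.]
```

View pics/side0.png

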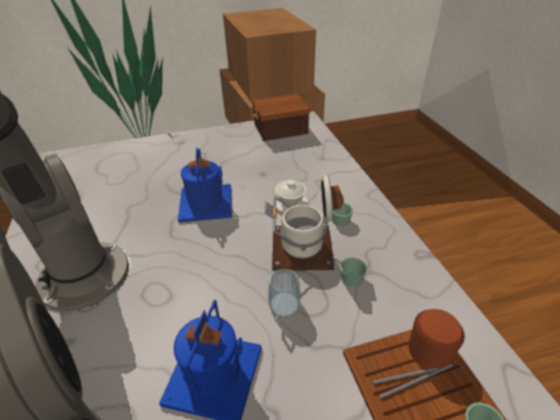

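View pics/top0.png

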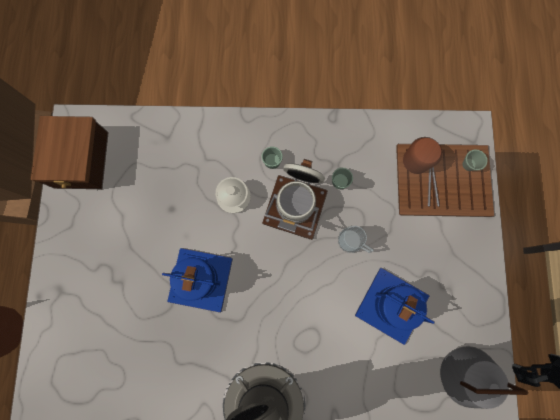

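Three candidates: a blue canister at top-view (198,279), another at (400,306), and the white open one at (297,202). The white one, on its dark board with the lid open, fits the description. I'll confirm it in a crop.

Run:
```python
from h import *
a=cv2.imread('pics/top0.png')[140:250,250:350]; b=cv2.imread('pics/side0.png')[165:275,260:360]
cv2.imwrite('pics/crop0.png',cv2.resize(np.hstack([a,b]),None,fx=4,fy=4,interpolation=cv2.INTER_CUBIC))
```

```text
(no output)
```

View pics/crop0.png

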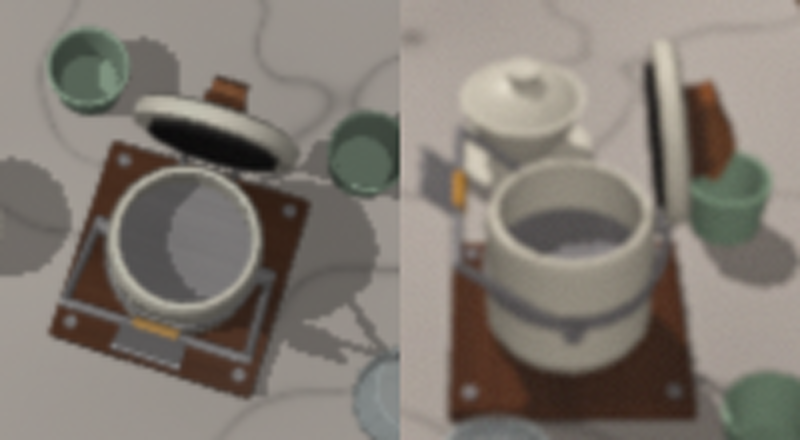

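```bash
cat > fit.py <<'E'
from h import *
from scipy.optimize import least_squares
def geo(c,yaw):
    cx,cy=c; r=np.array([[np.cos(yaw),-np.sin(yaw),0],[np.sin(yaw),np.cos(yaw),0],[0,0,1]])
    return lambda x,y,z: r@np.array([x,y,z])+[cx,cy,0]
def bailpt(W,b,d): return W(d*np.sin(b),0,.07+d*np.cos(b))
def lidpt(W,l,d=.122,h=.015): return W(.062-d*np.cos(l)+h*np.sin(l),0,.122+d*np.sin(l)+h*np.cos(l))
E
python3 - <<'E'
from fit import *
t=bot.read_camera('top'); s=bot.read_camera('side')
T=lambda u,v:np.array([250+u/4-.4,140+v/4-.4]); S=lambda u,v:np.array([260+(u-400)/4-.4,165+v/4-.4])
def res(p,full=False):
    W=geo(p[:2],p[2]); 
    L=[(t,W(.085,.085,.015),T(115,142)),(t,W(.085,-.085,.015),T(308,203)),(t,W(-.085,-.085,.015),T(248,397)),(t,W(-.085,.085,.015),T(50,333)),
    (t,W(0,0,.12),T(185,240)),(s,W(0,0,.12),S(569,222)),(s,W(-.085,-.085,.015),S(452,416)),(s,W(.085,-.085,.015),S(694,412)),
    (t,bailpt(W,p[3],.116),T(148,345)),(s,bailpt(W,p[3],.118),S(437,178)),(t,bailpt(W,p[3],.1),T(157,328)),(s,bailpt(W,p[3],.1),S(459,188)),
    (s,lidpt(W,p[4]),S(674,45))]
    return np.concatenate([proj(a,b)-c for a,b,c in L])
f=least_squares(res,[.6,-.1,-.3,-.9,1.7],loss='soft_l1'); print(f.x.round(4)); print(f.fun.reshape(-1,2).round(1).tolist() if 0 else res(f.x).reshape(-1,2).round(1).tolist())
W=geo(f.x[:2],f.x[2]); print('tab',bailpt(W,f.x[3],.116),'lidfront',lidpt(W,f.x[4]),'hinge',W(.062,0,.122))
E
```

```text
[ 0.6    -0.0879 -0.2961 -0.8336  1.4557]
[[-0.5, -0.7], [1.2, -0.3], [0.7, 0.9], [-0.8, 0.4], [0.3, -0.4], [-0.1, -3.1], [-1.9, -1.4], [0.7, -0.8], [0.8, -0.6], [0.1, -0.2], [-0.3, 0.3], [-0.3, 0.7], [0.0, 2.9]]
tab [ 0.51780428 -0.06287331  0.14797418] lidfront [ 0.66010378 -0.10627812  0.24491546] hinge [ 0.65925417 -0.10601897  0.122     ]
```

Call:
{"method": "apply_moves", "body": {"deltas": [[0.4, [0, 0, -0.25], 0.02], [0.4, [0, 0, -0.5], 0.045], [0.4, [0.2, -0.1, -0.65], 0.065], [0.4, [0.45, -0.25, -0.65], 0.09], [0.4, [0.7, -0.38, -0.65], 0.09], [0.4, [0.9, -0.5, -0.65], 0.09], [0.4, [1.0, -0.56, -0.65], 0.09], [0.4, [1.0, -0.56, -0.65], 0.09]]}}

```text
t: 2.1
eef_pos: [0.3483, -0.4843, 0.3616]
tool_rot: [-0.001, 0.99, -0.142, 0.001]
contact_force: [-0.2, -0.4, -0.6]
gripper_width: 0.605
grasp_force: 0.0
```

```bash
cat > loc.py <<'E'
from fit import *
C=np.array([.600,-.088]); YAW=-.296
def loc():
    o=bot.get_obs(); p=o['eef_pos']; w,x,y,z=o['tool_rot']; m=R.from_quat([x,y,z,w]).as_matrix()
    d=p[:2]-C; c,s=np.cos(YAW),np.sin(YAW)
    yw=np.arctan2(m[1,0],m[0,0])
    print('t',round(float(o['t']),2),'local',np.round([c*d[0]+s*d[1],-s*d[0]+c*d[1],p[2]],4),'yaw',round(yw-YAW,3),'F',np.round(o['contact_force'],1),'w',round(float(o['gripper_width']),2),'q',np.round(o['q'],2),'tz',np.round(m[:,2],3))
loc()
E
python3 loc.py
```

```text
t 2.1 local [-0.1251 -0.4525  0.3616] yaw 0.01 F [-0.2 -0.4 -0.6] w 0.6 q [ 0.81  0.25  0.04  1.58 -0.01  1.31 -1.  ] tz [ 0.003  0.002 -1.   ]
```

Call:
{"method": "apply_moves", "body": {"deltas": [[0.4, [0.1, -0.22, 0], 0], [0.4, [0.2, -0.44, 0], 0.0015], [0.4, [0.32, -0.66, 0], 0.0015], [0.4, [0.43, -0.88, 0], 0.0015], [0.4, [0.5, -1.0, 0], 0.0015], [0.4, [0.5, -1.0, 0], 0.0015]]}}

```text
t: 2.7
eef_pos: [0.4999, -0.3234, 0.3611]
tool_rot: [-0.001, 0.989, -0.149, 0.0]
contact_force: [0.3, -0.7, -0.1]
gripper_width: 0.6
grasp_force: 0.0
```

Call:
{"method": "apply_moves", "body": {"deltas": [[0.4, [0.14, -0.2, 0], 0], [0.4, [0.28, -0.4, 0], 0], [0.4, [0.42, -0.6, 0], 0], [0.4, [0.56, -0.8, 0], 0], [0.4, [0.7, -1.0, 0], 0], [0.4, [0.7, -1.0, 0], 0], [0.4, [0.7, -1.0, 0], 0]]}}

```text
t: 3.4
eef_pos: [0.6905, -0.1795, 0.3604]
tool_rot: [0.0, 0.988, -0.152, -0.001]
contact_force: [-0.4, -0.6, 0.9]
gripper_width: 0.602
grasp_force: 0.0
```

```bash
python3 loc.py
```

```text
t 3.4 local [ 0.1132 -0.0611  0.3604] yaw -0.009 F [-0.4 -0.6  0.9] w 0.6 q [ 0.26  0.48 -0.14  1.27  0.07  1.4  -1.76] tz [-0.001 -0.    -1.   ]
```

Call:
{"method": "apply_moves", "body": {"deltas": [[0.4, [0, -0.2, 0], 0], [0.4, [0, -0.305, 0], -0.001], [0.4, [0, -0.305, 0], -0.001], [0.4, [0, -0.305, 0.2], -0.001], [0.4, [0, -0.305, 0.4], -0.001], [0.4, [0, -0.305, 0.55], -0.001], [0.4, [0, -0.305, 0.68], -0.001], [0.4, [0, -0.305, 0.7], -0.001]]}}

```text
t: 4.2
eef_pos: [0.7058, -0.1229, 0.2176]
tool_rot: [0.001, 0.989, -0.15, -0.003]
contact_force: [-0.9, -0.4, -0.3]
gripper_width: 0.601
grasp_force: 0.0
```

```bash
python3 loc.py
python3 - <<'E'
from h import *
s=bot.read_camera('side');t=bot.read_camera('top')
a=t['color'][130:250,230:350]; b=s['color'][125:245,260:380]
cv2.imwrite('pics/c1.png',cv2.resize(np.hstack([a,b]),None,fx=3.3,fy=3.3,interpolation=cv2.INTER_CUBIC)[:,:,::-1])
E
```

```text
t 4.2 local [ 0.1114 -0.0025  0.2176] yaw -0.005 F [-0.9 -0.4 -0.3] w 0.6 q [ 0.19  0.57 -0.16  1.44  0.09  1.15 -1.86] tz [-0.007 -0.001 -1.   ]
```

View pics/c1.png

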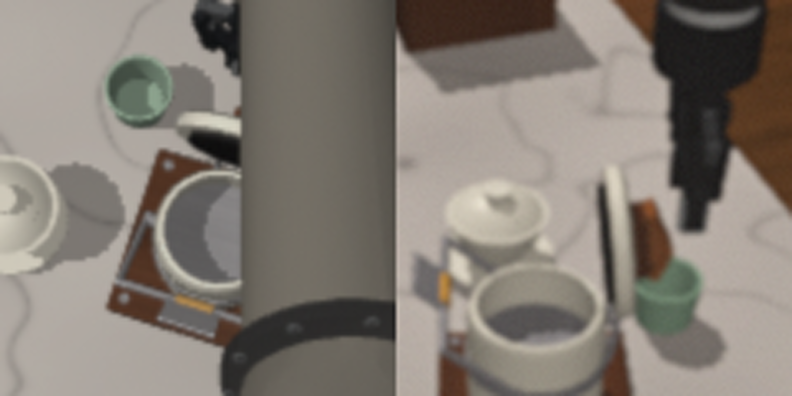

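The picture shows the fingers behind the lid at about (690,215) in the side crop, straddling the saddle at (650,240), clear of the cup. Now I'll push the lid over.

Call:
{"method": "apply_moves", "body": {"deltas": [[0.4, [-0.1, -0.0125, 0.0], 0], [0.4, [-0.16, -0.0125, 0.0], 0], [0.4, [-0.2, -0.0125, 0.0], 0], [0.4, [-0.25, -0.0125, 0.01], 0], [0.4, [-0.295, -0.0125, 0.02], 0], [0.4, [-0.34, -0.0125, 0.035], 0], [0.4, [-0.385, -0.0125, 0.05], 0], [0.4, [-0.43, -0.0125, 0.075], 0], [0.4, [-0.47, -0.0125, 0.1], 0], [0.4, [-0.505, -0.0125, 0.13], 0], [0.4, [-0.54, -0.0125, 0.165], 0], [0.4, [-0.54, -0.0125, 0.165], 0]]}}

```text
t: 5.5
eef_pos: [0.6042, -0.0861, 0.1866]
tool_rot: [0.0, 0.989, -0.149, -0.002]
contact_force: [0.1, 0.1, 0.0]
gripper_width: 0.597
grasp_force: 0.0
```

```bash
python3 loc.py
python3 - <<'E'
from h import *
s=bot.read_camera('side')
cv2.imwrite('pics/c2.png',cv2.resize(s['color'][145:265,240:400],None,fx=4,fy=4,interpolation=cv2.INTER_CUBIC)[:,:,::-1])
E
```

```text
t 5.5 local [0.0035 0.003  0.1866] yaw -0.003 F [0.1 0.1 0. ] w 0.6 q [ 0.18  0.43 -0.18  1.75  0.09  0.98 -1.91] tz [-0.003  0.    -1.   ]
```

View pics/c2.png

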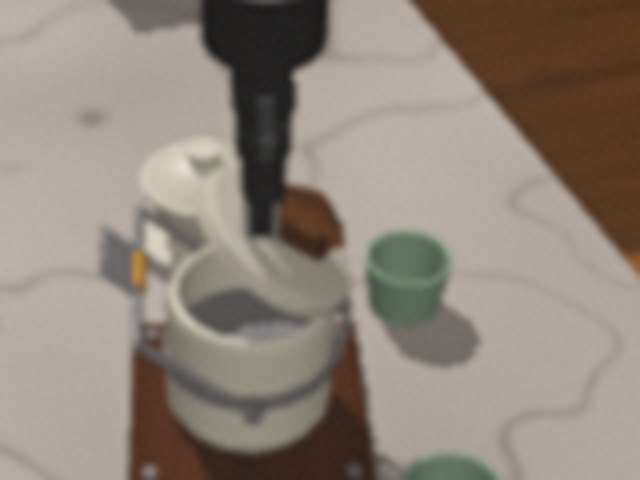

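The lid is about half over at (265,260), with the fingers straddling the saddle. I'll carry on down.

Call:
{"method": "apply_moves", "body": {"deltas": [[0.4, [-0.03, 0.01, 0.04], 0], [0.4, [-0.06, 0.01, 0.085], 0], [0.4, [-0.08, 0.01, 0.13], 0], [0.4, [-0.1, 0.01, 0.17], 0], [0.4, [-0.115, 0.01, 0.21], 0], [0.4, [-0.125, 0.01, 0.24], 0], [0.4, [-0.127, 0.01, 0.26], 0], [0.4, [-0.127, 0.01, 0.27], 0], [0.4, [-0.127, 0.01, 0.27], 0]]}}

```text
t: 6.45
eef_pos: [0.5814, -0.0811, 0.1342]
tool_rot: [-0.0, 0.989, -0.149, -0.0]
contact_force: [-0.0, -0.3, 0.2]
gripper_width: 0.601
grasp_force: 0.0
```

```bash
python3 loc.py
```

```text
t 6.45 local [-0.0198  0.0012  0.1342] yaw -0.004 F [-0.  -0.3  0.2] w 0.6 q [ 0.18  0.45 -0.18  1.85  0.11  0.85 -1.93] tz [-0.  0. -1.]
```

Call:
{"method": "apply_moves", "body": {"deltas": [[0.4, [-0.01, 0, 0.01], 0], [0.4, [-0.01, 0, 0.02], 0], [0.4, [-0.01, 0, 0.03], 0], [0.4, [-0.01, 0, 0.03], 0]]}}

```text
t: 6.85
eef_pos: [0.5813, -0.081, 0.1333]
tool_rot: [0.0, 0.989, -0.15, 0.002]
contact_force: [-10.8, -0.5, 33.8]
gripper_width: 0.6
grasp_force: 16.7
```

Call:
{"method": "apply_moves", "body": {"deltas": [[0.4, [0, 0, 0.01], 0], [0.4, [0, 0, 0.015], 0], [0.4, [0, 0, 0.015], 0]]}}

```text
t: 7.15
eef_pos: [0.5814, -0.081, 0.1329]
tool_rot: [0.0, 0.989, -0.15, 0.003]
contact_force: [-19.0, 1.7, 54.7]
gripper_width: 0.603
grasp_force: 27.0
```

Call:
{"method": "apply_moves", "body": {"deltas": [[0.4, [0, 0, -0.1], 0], [0.4, [0, 0, -0.3], 0], [0.4, [0, 0, -0.55], 0], [0.7, [-0.1, 0, -0.8], 0], [1, [-0.3, 0, -0.8], 0], [1, [-0.5, 0, -0.8], 0], [1, [-0.62, 0, -0.8], 0], [1, [-0.62, 0, -0.8], 0], [1, [-0.62, 0, -0.8], 0]]}}

```text
t: 8.05
eef_pos: [0.4613, -0.044, 0.2859]
tool_rot: [0.0, 0.989, -0.149, 0.001]
contact_force: [0.4, -0.1, 0.4]
gripper_width: -0.002
grasp_force: 0.0
```

```bash
python3 loc.py
python3 - <<'E'
from h import *
s=bot.read_camera('side')
cv2.imwrite('pics/c3.png',cv2.resize(s['color'][145:265,240:400],None,fx=4,fy=4,interpolation=cv2.INTER_CUBIC)[:,:,::-1])
E
```

```text
t 8.05 local [-0.1455  0.0016  0.2859] yaw -0.004 F [ 0.4 -0.1  0.4] w -0.0 q [ 0.18  0.08 -0.23  1.96  0.02  1.1  -1.93] tz [ 0.002 -0.    -1.   ]
```

View pics/c3.png

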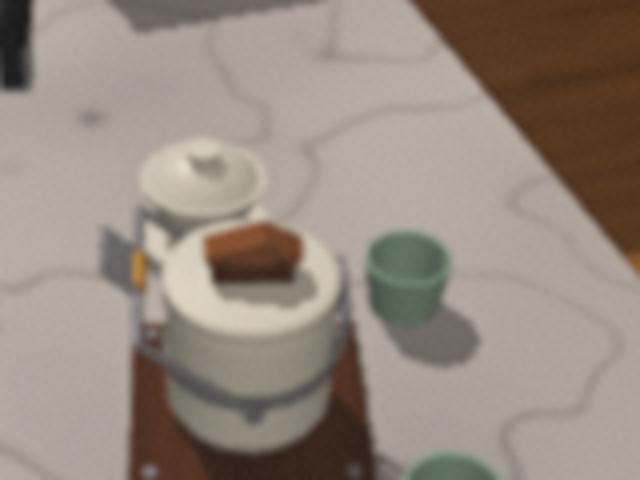

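The lid is flat and shut at (250,280); the bail is still forward with its tab at (115,250). I'll descend in front of the tab.

Call:
{"method": "apply_moves", "body": {"deltas": [[1, [0, 0.008, 0.2], 0], [1, [0, 0.008, 0.4], 0], [1, [0, 0.008, 0.6], 0], [1, [0, 0.008, 0.72], 0], [1, [0, 0.008, 0.72], 0], [1, [0.1, 0.008, 0.72], 0], [1, [0.17, 0.008, 0.72], 0], [1, [0.17, 0.008, 0.72], 0]]}}

```text
t: 8.9
eef_pos: [0.4954, -0.0559, 0.1424]
tool_rot: [-0.0, 0.989, -0.15, 0.001]
contact_force: [-0.0, 0.5, -0.4]
gripper_width: -0.0
grasp_force: 0.0
```

```bash
python3 loc.py
```

```text
t 8.9 local [-0.1094  0.0002  0.1424] yaw -0.005 F [-0.   0.5 -0.4] w -0.0 q [ 0.17  0.31 -0.22  2.05  0.09  0.79 -1.97] tz [ 0.002  0.    -1.   ]
```

Call:
{"method": "apply_moves", "body": {"deltas": [[1, [0.04, 0, -0.04], 0], [1, [0.08, 0, -0.075], 0], [1, [0.12, 0, -0.108], 0], [1, [0.16, 0, -0.13], 0], [1, [0.2, 0, -0.153], 0], [1, [0.235, 0, -0.17], 0], [1, [0.27, 0, -0.182], 0], [1, [0.3, 0, -0.19], 0], [1, [0.33, 0, -0.198], 0], [1, [0.33, 0, -0.198], 0]]}}

```text
t: 9.9
eef_pos: [0.5571, -0.0753, 0.181]
tool_rot: [-0.0, 0.989, -0.15, 0.001]
contact_force: [0.6, 0.6, -0.5]
gripper_width: -0.005
grasp_force: 0.0
```

```bash
python3 loc.py
python3 - <<'E'
from h import *
s=bot.read_camera('side')
cv2.imwrite('pics/c4.png',cv2.resize(s['color'][145:265,240:400],None,fx=4,fy=4,interpolation=cv2.INTER_CUBIC)[:,:,::-1])
E
```

```text
t 9.9 local [-0.0448 -0.0004  0.181 ] yaw -0.004 F [ 0.6  0.6 -0.5] w -0.0 q [ 0.19  0.36 -0.2   1.87  0.09  0.92 -1.93] tz [ 0.001 -0.    -1.   ]
```

View pics/c4.png

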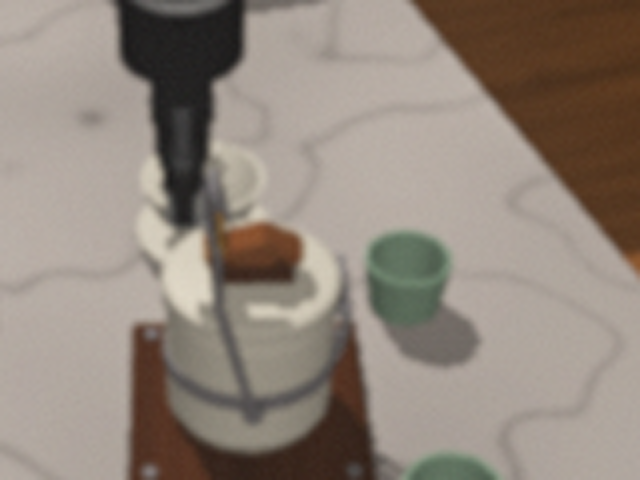

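The bail is raised to the saddle, with its tab at (215,190) against the finger. I'll push it past centre.

Call:
{"method": "apply_moves", "body": {"deltas": [[1, [0.04, 0, -0.01], 0], [1, [0.08, 0, -0.02], 0], [1, [0.12, 0, -0.025], 0], [1, [0.16, 0, -0.03], 0], [1, [0.2, 0, -0.03], 0], [1, [0.24, 0, -0.028], 0], [1, [0.27, 0, -0.025], 0], [1, [0.3, 0, -0.025], 0], [1, [0.32, 0, -0.025], 0], [1, [0.32, 0, -0.025], 0]]}}

```text
t: 10.95
eef_pos: [0.618, -0.0942, 0.1861]
tool_rot: [0.0, 0.989, -0.15, 0.0]
contact_force: [-0.4, 0.1, -0.5]
gripper_width: -0.0
grasp_force: 0.0
```

```bash
python3 loc.py
```

```text
t 10.95 local [ 0.019  -0.0007  0.1861] yaw -0.004 F [-0.4  0.1 -0.5] w -0.0 q [ 0.19  0.45 -0.19  1.72  0.1   0.99 -1.9 ] tz [ 0.001 -0.    -1.   ]
```

Force is zero, so the bail has probably snapped on. I'll back off, lift clear and look.

Call:
{"method": "apply_moves", "body": {"deltas": [[1, [-0.05, 0, 0], 0], [1, [-0.1, 0, -0.1], 0], [1, [-0.2, 0, -0.3], 0], [1, [-0.4, 0, -0.5], 0], [1, [-0.6, 0, -0.6], 0], [1, [-0.75, 0, -0.6], 0], [1, [-0.75, 0, -0.6], 0]]}}

```text
t: 11.65
eef_pos: [0.4701, -0.0482, 0.307]
tool_rot: [0.0, 0.989, -0.149, 0.0]
contact_force: [0.5, -0.1, -0.2]
gripper_width: 0.0
grasp_force: 0.0
```

```bash
python3 loc.py
python3 - <<'E'
from h import *
s=bot.read_camera('side');t=bot.read_camera('top')
cv2.imwrite('pics/c5.png',cv2.resize(np.hstack([t['color'][130:260,220:360],s['color'][145:275,250:390]]),None,fx=2.8,fy=2.8,interpolation=cv2.INTER_CUBIC)[:,:,::-1])
E
```

```text
t 11.65 local [-1.358e-01  2.000e-04  3.070e-01] yaw -0.002 F [ 0.5 -0.1 -0.2] w 0.0 q [ 0.19  0.08 -0.23  1.91  0.02  1.15 -1.92] tz [ 0.001 -0.001 -1.   ]
```

View pics/c5.png

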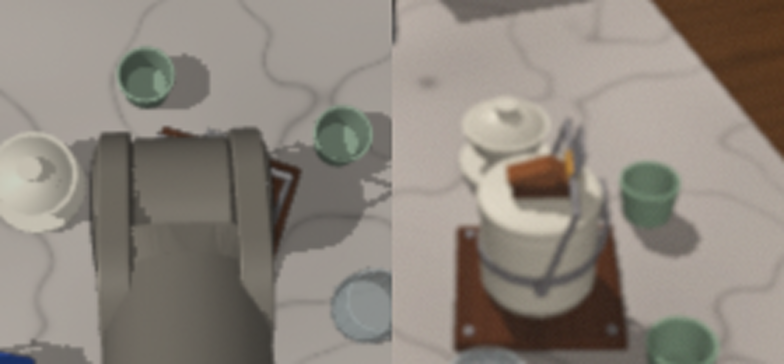

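The side view shows the lid shut and the bail leaning toward the hinge: roller at crop (569,162), which is full-image (313,203). Cups and gaiwan are undisturbed. I'll check the bail angle numerically before handing in.

Run:
```python
from fit import *
s=bot.read_camera('side'); W=geo((.6,-.088),-.296)
for b in (0,.1,.2,.3): print(b,proj(s,bailpt(W,b,.1)).round(1))
```

```text
0 [302.1 202.5]
0.1 [306.  202.6]
0.2 [309.7 203. ]
0.3 [313.4 203.7]
```

The measured roller pixel matches 0.30 rad, the clamped stop.

```bash
python3 -c "
from station import bot
print(bot.hand_in())"
```

```text
the job is handed in; nothing more can be done
None
```

I pressed the white canister's lid fully shut, then swung the bail over until it clamped at about 0.30 rad. The gaiwan and cups look undisturbed, as does what shows of the pitcher, and the job is handed in; no verdict came back.

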